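Draw out the damper's piston rod to its service mark

TASK

On the air damper, set the red bleed lever to half open, pointing at the yellow mark, and leave it there. Only then take the rod's black knob and draw the piston rod out of its leaning barrel, gently and in line with the bore so that it does not bind, until the whole green band is in the open but none of the red band below it, which must never come out. The job finishes while you still hold the rod still in the gripper at that place (let go, it drops back); leave the other things on the bench where they are.

Things in the scene. Friction and masses are not known exactly. Their poses are not given: they have to be found in the camera images.
- stand: Grey base plate fixed to the bench, 170 x 270 x 10 mm, carrying the damper's leaning barrel on its right (-y) half and the bleed lever on its left (+y) half. Origin: centre of its underside on the bench; z up, x away from the robot at yaw 0.
- barrel: Square aluminium barrel, 40 x 40 x 105 mm, fixed on the stand, leaning 0.35 rad (20 degrees) to the stand's -x. Its z axis is the bore's axis, pointing up and out; origin: centre of its lower end. The round bore is 15.5 mm wide, 95 mm deep, open at z = 105 mm, floor at z = 10 mm. A thin strut props it behind.
- bore_mouth (a point): Centre of the open upper end of the bore, on the barrel's end face (barrel z = 105 mm); axes as the barrel's.
- rod: Loose steel piston rod, 14 mm thick, 0.14 kg, home on the bore floor. Origin: centre of its lower end; z along it to the knob. From the lower end: red band 29-43 mm, green band 61-75 mm (both hidden at home), black round knob, 20 mm thick, 111-146 mm. Drawn 34 mm, the green band is just all out; at 52 mm red begins to show. It slides freely and drops back home if let go.
- knob (a point): Middle of the rod's black knob, 128.5 mm from the rod's lower end on its axis: the place to grip. When home it stands 33.5 mm out from the bore mouth, about 0.15 m above the bench.
- lever (a joint): Angle of the red bleed lever about its upright pivot: 0 = closed, pointing to the stand's -x (white mark); grows clockwise seen from above; 0.785 rad = half open, at the yellow mark; 1.571 = fully open, pointing to the stand's +y (white mark). It turns against light friction (about 1.3 N at the post) and stays where it is left.
- lever_pivot (a point): Pivot axis of the lever, at stand x = 45, y = 25 mm, 26 mm above the bench, at mid-height of the lever's bar (bar 68 mm long, 11 mm wide, 7 mm thick).
- lever_post (a point): Upright red round post at the lever's end, 14 mm across, 62 mm from the pivot axis, standing from the bar's top (29.5 mm above the bench) to 68 mm; this point lies on its axis 56 mm above the bench.
- blue_module: Bystander: blue circuit board module, 90 x 60 x 12 mm, lying to the right of the stand. Origin at the centre of its underside.
- tape_green: Bystander: green tape roll, 62 mm across, 18 mm high, lying flat to the left of the stand. Origin at the centre of its underside.
- heatsink: Bystander: finned aluminium heatsink, 45 x 60 x 28 mm, behind the stand. Origin at the centre of its underside.

How it is judged:
By the outcome, as a careful person would: the job done as asked, in the order asked, and still so for the second after the job is handed in, while the arm keeps its last pose, push and grip.
It also fails if it takes over 42 s, if anything falls off the work surface, if the arm or the gripper's body presses on something with over 40 N, if the wrist force passes 120 N, or if a joint passes its speed limit or range.

ROBOT

A 7-joint arm with a two-finger parallel gripper is mounted at the origin on a cart in front of the work surface, level with it; the furniture and walls round the work are solid. World frame = base frame: x ahead of the robot, y to its left, z up, the work surface at z = 0. Lengths are in m, angles in rad, forces in N, time in s.
With the tool pointing down it reaches from about 0.4 to 0.85 m from the base axis. Payload 6.9 kg.
Tool frame: the origin (TCP) lies midway between the tips of the shut fingers; the grasp point (between the pads) lies 19 mm behind it; z points along the fingers, y is the line along which they close (so a half turn about z gives the same grasp; the last joint's range is limited). The gripper opens to 85 mm and grips with 20 to 120 N. Pads are 22 mm wide; open, the fingers measure 114 mm over their backs; the gripper's body (76 mm by 85 mm) begins 54 mm behind the grasp point. The pads swing forward as they close: fully open they stand 13 mm farther back than shut.
Start: joints at [-1.117, 0.507, -0.238, 1.5, 0.126, 1.149, -0.155], TCP at [0.214, 0.587, 0.231] pointing down, gripper open.
Joint ranges: [-3.08, 3.08], [-0.24, 2.05], [-1.43, 1.35], [0, 2.5], [-1.52, 4.66], [0.17, 1.96], [-2.89, 2.89]. Speed limits (rad/s): [2.39, 2.39, 3.14, 3.14, 3.14, 3.14, 3.14].

INTERFACE

Orientations are given as a rotation vector (axis times angle).
In Python, from station import bot gives the robot as it stands.
- The arm moves only by the tool move_arm, never from a script. Its argument "plan" is one flat list of numbers, 7 for each row, row after row: the turn, a rotation vector about the tool's x, y, z in normalised numbers (1 is 90 degrees), then the shift along the tool's x, y, z in normalised numbers (1 is 500 mm), then the opening, from 0 (shut) to 1 (fully open). A call has 1 to 12 rows; each row is the pose to reach, as a shift and turn from the pose commanded when the call began, along the tool's axes at that moment; what a row does not reach only later rows make up. A row lasts 1/8 s, in which the tool goes at most 62.5 mm and 10.7 degrees, less where a joint would pass 70% of its speed; a pose out of reach is approached as far as the arm can. No shift or turn number may pass 1 either way. A call with a gripper value outside its range is refused whole. The fingers move at their own pace and stop on an object; the grip force is fixed at half the most. Time passes only in rows, so rows that repeat a pose let the fingers close. It gives the time, the measured TCP pose, the force, the opening and the grip force at its end, in the units of the state.
- bot.get_obs(): the state, without advancing time (a new reading comes with each control period).
- bot.grab_frame(name): name is "scene" or "top"; returns a dict with "color" (480x640x3 uint8, red, green, blue), "camera_matrix" (3x3 intrinsics, pixels), "view" (4x4, takes a point from world to camera coordinates). Camera axes: x right, y up, looking along -z (the intrinsics and any distortion apply to the point x, -y, -z); pixel columns grow to the right and rows downward; lengths in m; the calibration is good to about 2 mm. A picture is of the moment at which its call begins. There is no depth.
- bot.sign_off(): hands the job in; it is judged then, once.
The state is a dict: "clock": time; "q": joint angles; "joint_velocities": joint speeds; "effort": joint torques, N m; "tool_pos": TCP position; "tcp_rot": TCP orientation; "contact_force": force on the tool from outside, world axes, zero at the start; "moment": the same for the moment, N m; "opening": finger opening in m; "grip_force": force on a finger pad.
Only numpy, scipy, OpenCV 4.12 (cv2) and the standard library are available. Lean on these libraries where they do the work, as an engineer would, in place of code of your own. Each camera call takes 0.05 s, during which the arm holds its last target. There are 200 camera calls.

## Working session

There is one attempt and no reset: what is moved stays moved. The work goes in short steps, Python scripts to look and compute and a tool call to move; the robot and the scene stay as the last step left them, time stands still between calls to the robot, and variables do not carry over. Pictures are saved under pics/ and viewed, at most 10 in all, crops included, and the job is handed in when it is done.

Besides the shell and the picture viewer there is one more tool, called after "Request:" as name(argument=value, ...), one argument or row to a line, values as JSON. move_arm: Moves the arm, as the interface text tells. Its arguments: {"type":"object","properties":{"plan":{"type":"array","items":{"type":"number"}}},"required":["plan"]}

```bash
mkdir -p pics; cat > h.py <<'E'
import numpy as np,cv2
from station import bot
from scipy.spatial.transform import Rotation as R
def grab(n,fn=None):
    f=bot.grab_frame(n); im=cv2.cvtColor(f["color"],cv2.COLOR_RGB2BGR)
    if fn: cv2.imwrite("pics/"+fn,im)
    return im,np.array(f["camera_matrix"]),np.array(f["view"])
def ray(K,V,u,v):
    d=np.array([(u-K[0,2])/K[0,0],-(v-K[1,2])/K[1,1],-1.])
    Rm=V[:3,:3]; return -Rm.T@V[:3,3], Rm.T@d
def plane(K,V,u,v,z):
    o,d=ray(K,V,u,v); return o+d*(z-o[2])/d[2]
def proj(K,V,p):
    c=V[:3,:3]@np.array(p)+V[:3,3]; return K[0,0]*c[0]/-c[2]+K[0,2], K[1,1]*-c[1]/-c[2]+K[1,2]
E
python3 - <<'E'
from h import *
for n in("scene","top"):
    im,K,V=grab(n,n+"0.png"); print(n,K.round(1).tolist(),V.round(3).tolist(),(-V[:3,:3].T@V[:3,3]).round(3))
print({k:np.round(v,3).tolist() for k,v in bot.get_obs().items()})
E
```

```text
scene [[454.8, 0.0, 324.9], [0.0, 454.8, 244.5], [0.0, 0.0, 1.0]] [[0.796, -0.605, -0.018, -0.469], [0.312, 0.385, 0.869, -0.287], [-0.519, -0.697, 0.495, -0.608], [0.0, 0.0, 0.0, 1.0]] [ 0.147 -0.598  0.542]
top [[444.4, 0.0, 321.1], [0.0, 444.4, 239.8], [0.0, 0.0, 1.0]] [[0.027, -0.999, 0.03, -0.024], [0.987, 0.031, 0.156, -0.636], [-0.157, 0.026, 0.987, -0.863], [0.0, 0.0, 0.0, 1.0]] [0.493 0.018 0.952]
{'clock': 0.1, 'q': [-1.116, 0.508, -0.238, 1.501, 0.126, 1.149, -0.155], 'joint_velocities': [-0.003, -0.003, 0.001, -0.002, 0.0, 0.0, -0.0], 'effort': [-0.005, -62.183, -2.195, -25.02, 0.013, 0.008, 0.0], 'tool_pos': [0.214, 0.587, 0.231], 'tcp_rot': [-0.545, -3.094, 0.002], 'contact_force': [-0.402, -0.4, 1.441], 'moment': [0.007, -0.029, 0.002], 'grip_force': 0.0, 'opening': 0.085}
```

View pics/scene0.png

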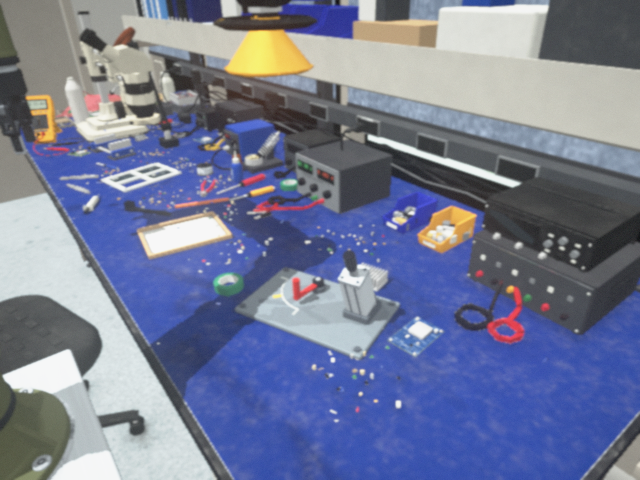

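View pics/top0.png

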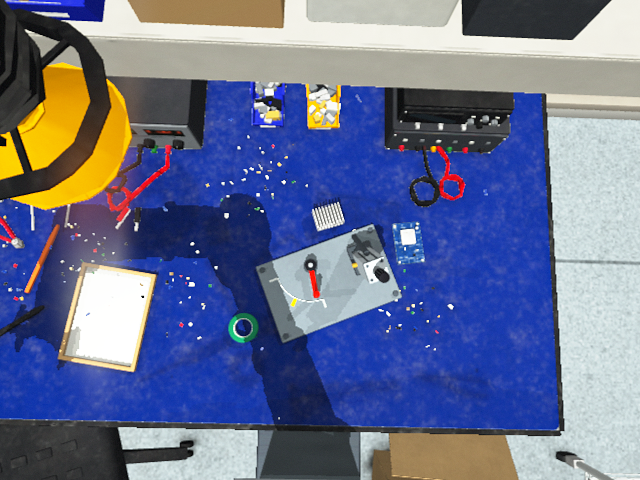

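The scene view shows the stand at about (318,310) with the rod knob at (349,260). The top view shows the lever pivot at (311,266), the post at (316,295), the yellow mark at (294,301), and the knob at about (381,274).

```bash
cat > m.py <<'E'
from h import *
ims={}
for n in("top","scene"): ims[n]=grab(n)
c1=cv2.resize(ims["top"][0][215:350,250:435],None,fx=4.2,fy=4.2,interpolation=cv2.INTER_CUBIC)[:,:780]
c2=cv2.resize(ims["scene"][0][240:365,225:410],None,fx=4.2,fy=4.2,interpolation=cv2.INTER_CUBIC)[:,:780]
cv2.imwrite("pics/c1.png",c1);cv2.imwrite("pics/c2.png",c2)
def blobs(n,lo,hi,box,mn=4):
    im=ims[n][0];x0,y0,x1,y1=box
    m=cv2.inRange(cv2.cvtColor(im,cv2.COLOR_BGR2HSV),lo,hi); k=np.zeros_like(m);k[y0:y1,x0:x1]=m[y0:y1,x0:x1]
    N,l,s,c=cv2.connectedComponentsWithStats(k)
    return [(s[i].tolist(),c[i].round(1).tolist()) for i in range(1,N) if s[i][4]>=mn],k
T=(255,220,405,345);S=(235,240,405,360)
for n,b in(("top",T),("scene",S)):
    print(n,"red",blobs(n,(0,130,100),(8,255,255),b)[0])
    print(n,"yel",blobs(n,(18,100,120),(32,255,255),b)[0])
    print(n,"blk",blobs(n,(0,0,0),(180,255,50),b,20)[0])
# plate corners
bl,k=blobs("top",(90,0,60),(130,70,255),(250,215,410,350),200)
g=cv2.morphologyEx(k,cv2.MORPH_CLOSE,np.ones((9,9)))
c=max(cv2.findContours(g,0,2)[0],key=cv2.contourArea)
r=cv2.minAreaRect(c);print(r);im,K,V=ims["top"]
for u,v in cv2.boxPoints(r): print(u,v,plane(K,V,u,v,.01).round(4))
E
python3 m.py
```

```text
top red [([309, 270, 11, 28, 149], [313.9, 284.0])]
top yel [([352, 263, 6, 5, 23], [354.2, 264.8]), ([291, 299, 6, 8, 30], [293.4, 302.2])]
top blk [([305, 260, 11, 10, 49], [310.2, 264.2]), ([375, 269, 14, 13, 98], [381.6, 274.6])]
scene red [([293, 279, 6, 9, 24], [295.2, 281.7]), ([302, 284, 13, 9, 35], [308.6, 288.3])]
scene yel [([275, 296, 4, 1, 4], [276.5, 296.0])]
scene blk []
((327.6279296875, 278.69036865234375), (107.33541870117188, 128.76113891601562), 71.02959442138672)
249.29779 248.86636 [0.6183 0.1461 0.01  ]
371.0655 207.0087 [ 0.7185 -0.1134  0.01  ]
405.95807 308.51437 [ 0.5017 -0.1892  0.01  ]
284.19037 350.37204 [0.4096 0.0635 0.01  ]
```

View pics/c1.png

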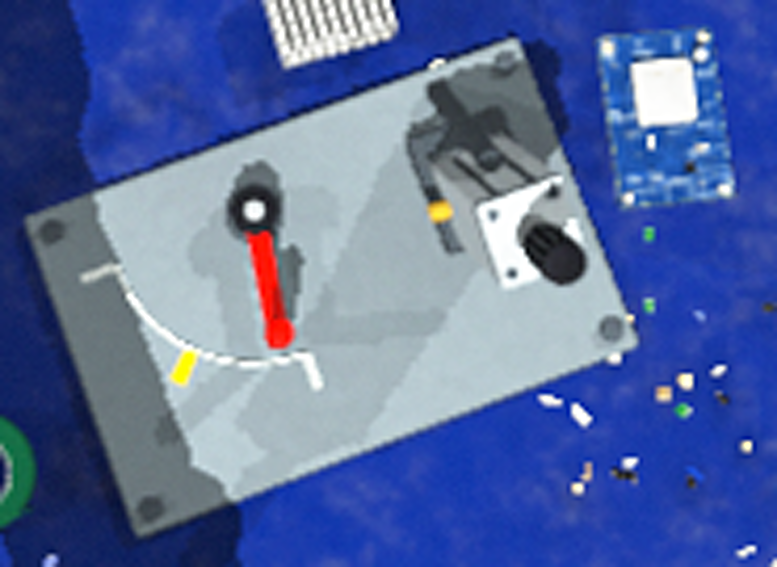

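View pics/c2.png

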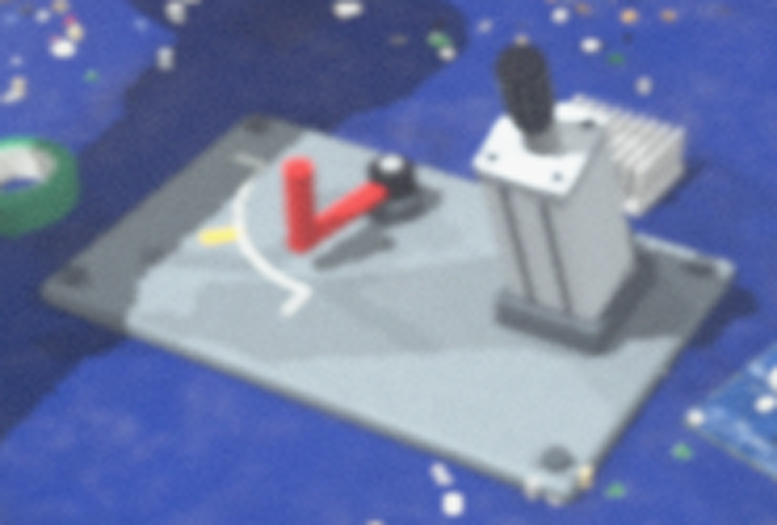

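The top crop shows the plate corners at (25,218), (518,38), (637,345) and (140,537), the pivot at (255,210) and the post top at (280,332). The scene crop shows the knob at about (525,85) and the post top at (299,165).

```bash
cat > fit.py <<'E'
from h import *
im,K,V=grab("top"); ims,Ks,Vs=grab("scene")
t=lambda x,y:((x+.5)/4.2-.5+250,(y+.5)/4.2-.5+215)
s=lambda x,y:((x+.5)/4.2-.5+225,(y+.5)/4.2-.5+240)
C=np.array([plane(K,V,*t(*p),.01) for p in[(25,218),(518,38),(637,345),(140,537)]])[:,:2]
# corners in stand frame: (+x,+y),(+x,-y),(-x,-y),(-x,+y)
L=np.array([[85,135],[85,-135],[-85,-135],[-85,135]])/1000
o=C.mean(0);H=L.T@(C-o);yaw=np.arctan2(H[0,1]-H[1,0],H[0,0]+H[1,1])
c_,s_=np.cos(yaw),np.sin(yaw);Rz=np.array([[c_,-s_],[s_,c_]])
print("o",o.round(4),"yaw",yaw.round(4),"res mm",((C-o-L@Rz.T)*1e3).round(1).tolist())
W=lambda x,y,z:np.r_[o+Rz@[x,y],z]
S=lambda p:Rz.T@(np.array(p)[:2]-o)
print("pivot meas",S(plane(K,V,*t(255,210),.03)).round(4))
pt=plane(K,V,*t(280,332),.068);d=S(pt)-[.045,.025];print("post",pt.round(4),d.round(4),np.hypot(*d),"ang",np.arctan2(d[1],-d[0]))
y=S(plane(K,V,*t(184,366),.01))-[.045,.025];print("yellow ang",np.arctan2(y[1],-y[0]))
for a in(0,.785):print("post pred",a,W(.045-.062*np.cos(a),.025+.062*np.sin(a),.056).round(4))
def tri(a,b):
    (o1,d1),(o2,d2)=ray(K,V,*a),ray(Ks,Vs,*b)
    k=np.linalg.lstsq(np.c_[d1,-d2],o2-o1,rcond=None)[0];p,q=o1+k[0]*d1,o2+k[1]*d2
    return (p+q)/2,np.linalg.norm(p-q)
print("post tri",tri(t(280,332),s(299,165)))
kn=tri(t(553,250),s(526,87));print("knob mid tri",kn,S(kn[0]))
# face corners of the barrel
ax=np.r_[Rz@[-np.sin(.35),0],np.cos(.35)];print("axis",ax)
bm=kn[0]-.0335*ax;print("mouth",bm,S(bm))
for p in(kn[0],kn[0]+.0175*ax,bm):
  for K_,V_,O,n in((K,V,(250,215),"t"),(Ks,Vs,(225,240),"s")):
    u=np.array(proj(K_,V_,p));print(n,((u+.5-O)*4.2-.5).round(0))
E
python3 fit.py
```

```text
o [ 0.5535 -0.0249] yaw 0.3857 res mm [[-0.5, -1.3], [-1.4, 0.2], [0.5, 2.6], [1.4, -1.5]]
pivot meas [0.0456 0.0247]
post [0.5254 0.0018 0.068 ] [-0.061   0.0103] 0.061901035669081055 ang 0.16702137265866251
yellow ang 0.7922886190293762
post pred 0 [ 0.5284 -0.0081  0.056 ]
post pred 0.785 [0.5287 0.0393 0.056 ]
post tri (array([0.52510128, 0.00192367, 0.06676652]), np.float64(0.0007503021911204537))
knob mid tri (array([ 0.56000382, -0.11307499,  0.14932261]), np.float64(0.002153859729837487)) [-0.02715305 -0.08413027]
axis [-0.3177132  -0.12898539  0.93937271]
mouth [ 0.57064721 -0.10875398  0.11785362] [-0.01566598 -0.08413027]
t [552. 252.]
s [529.  87.]
t [563. 262.]
s [522.  57.]
t [531. 234.]
s [541. 140.]
```

```bash
cat >> h.py <<'E'
def goal(p,Rg=None):
    o=bot.get_obs();Rt=R.from_rotvec(o["tcp_rot"])
    t=(Rt.inv().as_matrix()@(np.array(p)-o["tool_pos"]))*100
    r=np.zeros(3) if Rg is None else (Rt.inv()*Rg).as_rotvec(degrees=True)
    return r.round(2).tolist(),t.round(2).tolist()
def st():
    o=bot.get_obs();print({k:np.round(v,4).tolist() for k,v in o.items() if k in("clock","q","tool_pos","tcp_rot","contact_force","opening","grip_force")})
E
python3 -c "
from h import *
print(R.from_rotvec(bot.get_obs()['tcp_rot']).as_matrix().round(3))
print(goal([.5254,.0018,.15]),goal([.5254,.0018,.038]))"
```

```text
[[-0.94   0.342 -0.   ]
 [ 0.342  0.94  -0.001]
 [-0.    -0.001 -1.   ]]
([0.0, 0.0, 0.0], [-49.31, -44.35, 8.13]) ([0.0, 0.0, 0.0], [-49.31, -44.35, 19.33])
```

The rows are not in the units I measure in: shifts go in shares of 500 mm and turns go in shares of 90 degrees. I convert before sending: -49.3 cm is -0.986, -45 cm is -0.9.

Request:
move_arm(
  plan=[0,0,0,-0.1,-0.09,0.01,0.6,0,0,0,-0.2,-0.18,0.02,0.6,0,0,0,-0.3,-0.27,0.04,0.6,0,0,0,-0.4,-0.36,0.06,0.6,0,0,0,-0.5,-0.45,0.08,0.6,0,0,0,-0.6,-0.54,0.1,0.6,0,0,0,-0.7,-0.63,0.12,0.6,0,0,0,-0.8,-0.72,0.14,0.6,0,0,0,-0.9,-0.81,0.16,0.6,0,0,0,-0.986,-0.886,0.162,0.6,0,0,0,-0.986,-0.886,0.162,0.6,0,0,0,-0.986,-0.886,0.162,0.6],
)

```text
clock: 1.8
tool_pos: [0.5266, -0.0016, 0.1498]
tcp_rot: [0.555, 3.092, -0.002]
contact_force: [-0.7, 1.1, 0.6]
opening: 0.0512
grip_force: 0.0
```

```bash
python3 -c "
from h import *
st();print(goal([.5254,.0018,.038]))"
```

```text
{'clock': 1.8, 'q': [0.0232, 0.4376, -0.0977, 1.8759, 0.0582, 0.8307, 1.1109], 'tool_pos': [0.5266, -0.0016, 0.1498], 'tcp_rot': [0.5549, 3.0918, -0.0025], 'contact_force': [-0.6903, 1.1299, 0.6006], 'grip_force': 0.0, 'opening': 0.0512}
([0.0, 0.0, 0.0], [0.24, 0.29, 11.18])
```

Scaled: 11.2 cm is 0.224, 8.5 cm is 0.17.

Request:
move_arm(
  plan=[0,0,0,0,0,0,0.6,0,0,0,0,0,0.1,0.6,0,0,0,0,0,0.17,0.6,0,0,0,0,0,0.224,0.6,0,0,0,0,0,0.224,0.6,0,0,0,0,0,0.224,0.6],
)

```text
clock: 2.55
tool_pos: [0.5259, 0.0036, 0.0393]
tcp_rot: [0.543, 3.093, 0.001]
contact_force: [0.3, 0.6, 0.6]
opening: 0.0512
grip_force: 0.0
```

```bash
python3 -c "
from h import *
st();print(goal([.5254,.0018,.038]))"
```

```text
{'clock': 2.55, 'q': [0.0022, 0.5937, -0.0832, 1.991, 0.0871, 0.5592, 1.0828], 'tool_pos': [0.5259, 0.0036, 0.0393], 'tcp_rot': [0.5426, 3.0934, 0.0009], 'contact_force': [0.3412, 0.5769, 0.6179], 'grip_force': 0.0, 'opening': 0.0512}
([0.0, 0.0, 0.0], [-0.02, -0.19, 0.13])
```

Close the fingers on the post.

Request:
move_arm(
  plan=[0,0,0,0,0,0,0.3,0,0,0,0,0,0,0.1,0,0,0,0,0,0,0.05,0,0,0,0,0,0,0.05,0,0,0,0,0,0,0.05,0,0,0,0,0,0,0.05],
)

```text
clock: 3.3
tool_pos: [0.5259, 0.0025, 0.0392]
tcp_rot: [0.545, 3.093, 0.0]
contact_force: [-2.3, 0.3, 5.8]
opening: 0.0122
grip_force: 58.4
```

```bash
python3 -c "
from h import *
st()
o=np.array([.5535,-.0249]);c,s=np.cos(.3857),np.sin(.3857);Rz=np.array([[c,-s],[s,c]])
d=Rz.T@(bot.get_obs()['tool_pos'][:2]-o)-[.045,.025];print(np.hypot(*d),np.arctan2(d[1],-d[0]))
for a in(.3,.45,.6,.72,.785):
  print(a,goal(np.r_[o+Rz@[.045-.062*np.cos(a),.025+.062*np.sin(a)],.038]))"
```

```text
{'clock': 3.3, 'q': [0.0036, 0.5937, -0.0825, 1.9913, 0.0873, 0.5587, 1.083], 'tool_pos': [0.5259, 0.0025, 0.0392], 'tcp_rot': [0.5453, 3.0927, 0.0003], 'contact_force': [-2.2892, 0.2643, 5.7531], 'grip_force': 58.4036, 'opening': 0.0122}
0.06126687300550672 0.17631352966952282
0.3 ([0.0, 0.0, 0.0], [0.43, 0.63, 0.12])
0.45 ([0.0, 0.0, 0.0], [0.75, 1.5, 0.12])
0.6 ([0.0, 0.0, 0.0], [0.95, 2.41, 0.12])
0.72 ([0.0, 0.0, 0.0], [1.0, 3.15, 0.12])
0.785 ([0.0, 0.0, 0.0], [1.0, 3.56, 0.12])
```

Scaled: 3.6 cm is 0.072, 0.95 cm is 0.019.

Request:
move_arm(
  plan=[0,0,0,0.008,0.012,0,0.05,0,0,0,0.012,0.022,0,0.05,0,0,0,0.016,0.032,0,0.05,0,0,0,0.018,0.042,0,0.05,0,0,0,0.019,0.05,0,0.05,0,0,0,0.02,0.06,0,0.05,0,0,0,0.02,0.072,0,0.05,0,0,0,0.02,0.072,0,0.05,0,0,0,0.02,0.072,0,0.05,0,0,0,0.02,0.072,0,0.05],
)

```text
clock: 4.55
tool_pos: [0.5252, 0.0398, 0.0389]
tcp_rot: [-0.545, -3.089, 0.002]
contact_force: [-9.7, 0.1, 14.6]
opening: 0.0118
grip_force: 60.1
```

```bash
cat > lv.py <<'E'
from h import *
st()
o=np.array([.5535,-.0249]);c,s=np.cos(.3857),np.sin(.3857);Rz=np.array([[c,-s],[s,c]])
d=Rz.T@(bot.get_obs()['tool_pos'][:2]-o)-[.045,.025];print(np.hypot(*d),np.arctan2(d[1],-d[0]))
a=.785;print(goal(np.r_[o+Rz@[.045-.062*np.cos(a),.025+.062*np.sin(a)],.038]))
E
python3 lv.py
```

```text
{'clock': 4.55, 'q': [-0.0716, 0.5974, -0.0757, 1.9832, 0.0784, 0.5692, 1.021], 'tool_pos': [0.5252, 0.0398, 0.0389], 'tcp_rot': [-0.5449, -3.0886, 0.0021], 'contact_force': [-9.7043, 0.0658, 14.5582], 'grip_force': 60.1116, 'opening': 0.0118}
0.06542813152354453 0.7707328585245048
([0.0, 0.0, 0.0], [-0.35, 0.08, 0.09])
```

Scaled: -0.3 cm is -0.006, 0.1 cm is 0.002.

Request:
move_arm(
  plan=[0,0,0,-0.006,0.002,0,0.05,0,0,0,-0.006,0.002,0,0.05,0,0,0,-0.006,0.002,0,0.05,0,0,0,-0.006,0.002,0,0.05],
)

```text
clock: 5.05
tool_pos: [0.5253, 0.04, 0.0388]
tcp_rot: [-0.543, -3.084, 0.004]
contact_force: [-18.1, 2.7, 21.6]
opening: 0.0122
grip_force: 61.2
```

```bash
python3 lv.py; python3 - <<'E'
from h import *
b=[]
for n,(x0,y0,x1,y1) in(("top",(255,220,350,345)),("scene",(235,240,345,345))):
    b.append(cv2.resize(grab(n)[0][y0:y1,x0:x1],(390,480),interpolation=cv2.INTER_CUBIC))
cv2.imwrite("pics/c3.png",np.hstack(b))
E
```

```text
{'clock': 5.05, 'q': [-0.071, 0.5997, -0.0768, 1.9779, 0.0776, 0.5776, 1.0221], 'tool_pos': [0.5253, 0.04, 0.0388], 'tcp_rot': [-0.5433, -3.0835, 0.0037], 'contact_force': [-18.0579, 2.7255, 21.5661], 'grip_force': 61.238, 'opening': 0.0122}
0.06537699360938574 0.7743725534114361
([0.0, 0.0, 0.0], [-0.34, 0.05, 0.08])
```

View pics/c3.png

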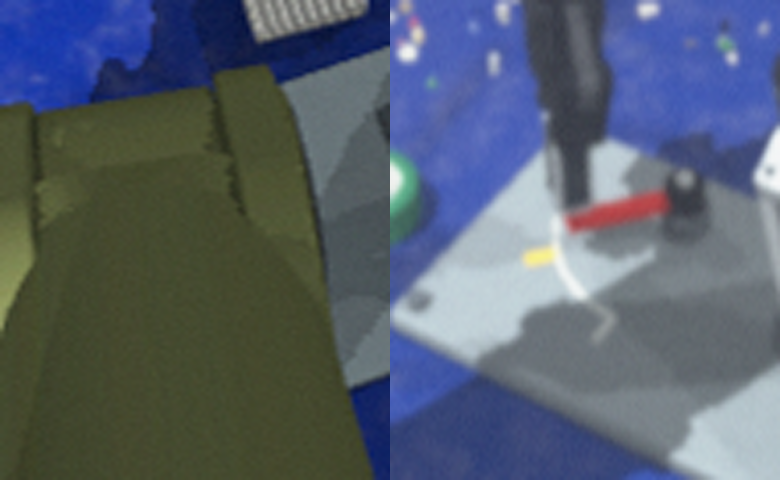

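The image shows the post held in the fingers, with the bar running from the pivot (685,195) to (570,225), roughly toward the yellow mark at (540,257). I'll release and check the angle.

Request:
move_arm(
  plan=[0,0,0,0,0,0,0.3,0,0,0,0,0,0,0.5,0,0,0,0,0,0,0.6,0,0,0,0,0,0,0.6],
)

```text
clock: 5.65
tool_pos: [0.5318, 0.0396, 0.0382]
tcp_rot: [0.545, 3.094, -0.0]
contact_force: [-0.1, 0.6, 0.6]
opening: 0.051
grip_force: 0.0
```

```bash
python3 lv.py
```

```text
{'clock': 5.65, 'q': [-0.0706, 0.6032, -0.0753, 1.9717, 0.0793, 0.5694, 1.0225], 'tool_pos': [0.5318, 0.0396, 0.0382], 'tcp_rot': [0.5453, 3.0938, -0.0], 'contact_force': [-0.1487, 0.5678, 0.5552], 'grip_force': 0.0, 'opening': 0.051}
0.0592691882896729 0.810679796071188
([0.0, 0.0, 0.0], [0.28, -0.14, 0.02])
```

```bash
cat > kn.py <<'E'
from h import *
import sys
yaw=.3857
ax=np.array([-.3177,-.1290,.9394]);ax/=np.linalg.norm(ax)
kn=np.array([.5600,-.1131,.1493])
y=np.array([-np.sin(yaw),np.cos(yaw),0]);z=-ax;x=np.cross(y,z)
Rg=R.from_matrix(np.c_[x,y,z])
if __name__=="__main__":
    st()
    for b in map(float,sys.argv[1:]): print(b,(kn+(b-.019)*ax).round(4),goal(kn+(b-.019)*ax,Rg))
E
python3 kn.py .12
```

```text
{'clock': 5.65, 'q': [-0.0706, 0.6032, -0.0753, 1.9717, 0.0793, 0.5694, 1.0225], 'tool_pos': [0.5318, 0.0396, 0.0382], 'tcp_rot': [0.5453, 3.0938, -0.0], 'contact_force': [-0.1487, 0.5678, 0.5552], 'grip_force': 0.0, 'opening': 0.051}
0.12 [ 0.5279 -0.1261  0.2442] ([-7.37, -19.13, -41.65], [-5.3, -15.71, -20.6])
```

Scaled: -19 cm is -0.38, -15 cm is -0.3.

Request:
move_arm(
  plan=[0,0,0,0,0,-0.1,0.6,0,0,0,0,0,-0.2,0.7,0,0,0,0,0,-0.3,0.7,0,0,0,0,0,-0.38,0.7,0,0,0,0,0,-0.38,0.7],
)

```text
clock: 6.28
tool_pos: [0.5333, 0.0398, 0.2315]
tcp_rot: [0.544, 3.088, 0.003]
contact_force: [-0.2, -0.4, -0.3]
opening: 0.0598
grip_force: 0.0
```

```bash
python3 kn.py .12 .08
```

```text
{'clock': 6.275, 'q': [-0.0511, 0.3597, -0.098, 1.7445, 0.0405, 1.033, 1.0584], 'tool_pos': [0.5333, 0.0398, 0.2315], 'tcp_rot': [0.5444, 3.0878, 0.0026], 'contact_force': [-0.2002, -0.4324, -0.3195], 'grip_force': 0.0, 'opening': 0.0598}
0.12 [ 0.5279 -0.1261  0.2442] ([-7.34, -18.77, -41.66], [-5.17, -15.78, -1.29])
0.08 [ 0.5406 -0.121   0.2066] ([-7.34, -18.77, -41.66], [-6.17, -14.87, 2.48])
```

Scaled: -15.8 cm is -0.316, -12 cm is -0.24, -41.7 degrees is -0.4633.

Request:
move_arm(
  plan=[-0.0167,-0.0422,-0.0922,-0.02,-0.06,-0.026,0.7,-0.0322,-0.0833,-0.1856,-0.04,-0.12,-0.026,0.7,-0.0489,-0.1256,-0.2778,-0.06,-0.18,-0.026,0.7,-0.0656,-0.1667,-0.37,-0.08,-0.24,-0.026,0.7,-0.0811,-0.2089,-0.4633,-0.104,-0.316,-0.026,0.7,-0.0811,-0.2089,-0.4633,-0.104,-0.316,-0.026,0.7,-0.0811,-0.2089,-0.4633,-0.104,-0.316,-0.026,0.7],
)

```text
clock: 7.15
tool_pos: [0.5254, -0.1282, 0.24]
tcp_rot: [-0.532, 2.753, 0.096]
contact_force: [-0.5, 0.7, 0.7]
opening: 0.0598
grip_force: 0.0
```

```bash
python3 kn.py .12 0; python3 - <<'E'
from h import *
b=[]
for n,(x0,y0,x1,y1) in(("top",(255,220,405,345)),("scene",(235,200,405,345))):
    b.append(cv2.resize(grab(n,n+"4.png")[0][y0:y1,x0:x1],None,fx=(f:=390/(x1-x0)*1),fy=f,interpolation=cv2.INTER_CUBIC))
h=min(i.shape[0] for i in b)
cv2.imwrite("pics/c4.png",cv2.resize(np.hstack([i[:h] for i in b]),(780,2*h//2)))
E
```

```text
{'clock': 7.15, 'q': [0.5852, 0.2534, -0.3072, 1.956, -0.2195, 0.688, 2.4022], 'tool_pos': [0.5254, -0.1282, 0.24], 'tcp_rot': [-0.5324, 2.7533, 0.0956], 'contact_force': [-0.4504, 0.7353, 0.6514], 'grip_force': 0.0, 'opening': 0.0598}
0.12 [ 0.5279 -0.1261  0.2442] ([0.07, -0.43, -0.22], [-0.43, 0.1, -0.29])
0.0 [ 0.566  -0.1106  0.1315] ([0.07, -0.43, -0.22], [-0.52, 0.08, 11.71])
```

View pics/c4.png

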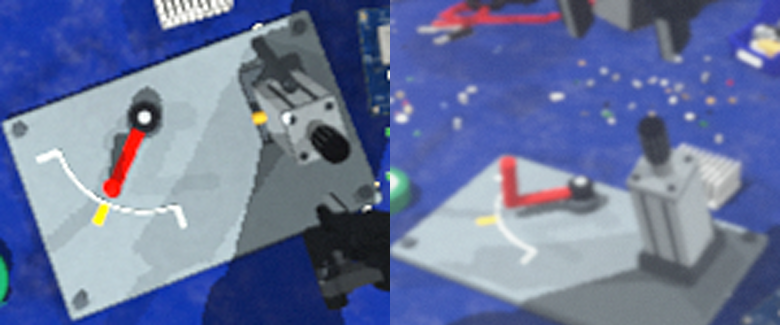

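The top crop shows the lever from the pivot (145,117) to the post (112,188), in line with the yellow mark (100,214). I'll measure its angle.

```bash
python3 - <<'E'
from h import *
im=cv2.imread("pics/top4.png");_,K,V=grab("top")
o=np.array([.5535,-.0249]);c,s=np.cos(.3857),np.sin(.3857);Rz=np.array([[c,-s],[s,c]])
S=lambda p:Rz.T@(np.array(p)[:2]-o)
A=lambda d:np.arctan2(d[1],-d[0])
hsv=cv2.cvtColor(im,cv2.COLOR_BGR2HSV)
red=cv2.inRange(hsv,(0,130,100),(8,255,255));red[:220]=0;red[345:]=0;red[:,:255]=0;red[:,400:]=0
ys,xs=np.nonzero(red);P=np.array([S(plane(K,V,x,y,.0295)) for x,y in zip(xs,ys)])
r=np.hypot(*(P-[.045,.025]).T);q=P[(r<.045)&(r>.012)]
dv=cv2.fitLine(q.astype(np.float32),2,0,.01,.01).ravel();d=dv[:2]*np.sign(-dv[0]);print("bar ang",A(d),"mean-from-pivot ang",A(q.mean(0)-[.045,.025]),len(q))
t=lambda x,y:((x+.5)/2.6-.5+255,(y+.5)/2.6-.5+220)
d=S(plane(K,V,*t(112,187),.068))-[.045,.025];print("post",A(d),np.hypot(*d))
p=S(plane(K,V,*t(145,117),.034));print("pivot",p)
print("post rel meas pivot",A(S(plane(K,V,*t(112,187),.068))-p))
E
```

```text
bar ang 0.76326865 mean-from-pivot ang 0.8056557395031722 86
post 0.7705792304577203 0.061939431637793585
pivot [0.04502315 0.0246731 ]
post rel meas pivot 0.7740918034184326
```

Lever reads 0.77–0.80, so it's good. Next, approach along the bore: settle, then descend.

Scaled: 5 cm is 0.1, 3 cm is 0.06.

Request:
move_arm(
  plan=[0,0,0,0,0,0,0.7,0,0,0,0,0,0,0.7,0,0,0,0,0,0.06,0.7,0,0,0,0,0,0.1,0.7,0,0,0,0,0,0.1,0.7],
)

```text
clock: 7.92
tool_pos: [0.5416, -0.1192, 0.193]
tcp_rot: [-0.54, 2.752, 0.098]
contact_force: [-0.2, 0.3, -0.5]
opening: 0.0597
grip_force: 0.0
```

```bash
python3 kn.py .07 0
```

```text
{'clock': 7.925, 'q': [0.546, 0.329, -0.3083, 2.0006, -0.2068, 0.5638, 2.3854], 'tool_pos': [0.5416, -0.1192, 0.193], 'tcp_rot': [-0.5398, 2.7521, 0.0975], 'contact_force': [-0.217, 0.2728, -0.5362], 'grip_force': 0.0, 'opening': 0.0597}
0.07 [ 0.5438 -0.1197  0.1972] ([0.2, -0.44, 0.06], [-0.31, -0.13, -0.33])
0.0 [ 0.566  -0.1106  0.1315] ([0.2, -0.44, 0.06], [-0.36, -0.15, 6.67])
```

Scaled: 6.6 cm is 0.132, -0.35 cm is -0.007, -0.4 degrees is -0.0044.

Request:
move_arm(
  plan=[0,-0.0044,0,-0.007,-0.002,0,0.7,0,-0.0044,0,-0.007,-0.002,0.06,0.7,0,-0.0044,0,-0.007,-0.002,0.1,0.7,0,-0.0044,0,-0.007,-0.002,0.132,0.7,0,-0.0044,0,-0.007,-0.002,0.132,0.7,0,-0.0044,0,-0.007,-0.002,0.132,0.7,0,-0.0044,0,-0.007,-0.002,0.132,0.7],
)

```text
clock: 8.8
tool_pos: [0.5664, -0.1117, 0.1341]
tcp_rot: [-0.536, 2.743, 0.095]
contact_force: [-0.2, -0.5, 0.7]
opening: 0.0601
grip_force: 0.0
```

```bash
python3 kn.py 0
```

```text
{'clock': 8.8, 'q': [0.502, 0.4377, -0.3037, 2.0374, -0.1981, 0.4042, 2.3722], 'tool_pos': [0.5664, -0.1117, 0.1341], 'tcp_rot': [-0.5363, 2.7426, 0.0953], 'contact_force': [-0.2338, -0.4573, 0.6639], 'grip_force': 0.0, 'opening': 0.0601}
0.0 [ 0.566  -0.1106  0.1315] ([0.01, 0.12, 0.03], [0.08, 0.11, 0.26])
```

Scaled: 0.2 cm is 0.004, 0.1 cm is 0.002, 0.1 degrees is 0.0011.

Request:
move_arm(
  plan=[0,0.0011,0,0.002,0.002,0.004,0.7,0,0.0011,0,0.002,0.002,0.004,0.7,0,0.0011,0,0.002,0.002,0.004,0.4,0,0.0011,0,0.002,0.002,0.004,0.25,0,0.0011,0,0.002,0.002,0.004,0.1,0,0.0011,0,0.002,0.002,0.004,0.1,0,0.0011,0,0.002,0.002,0.004,0.1,0,0.0011,0,0.002,0.002,0.004,0.1],
)

```text
clock: 9.8
tool_pos: [0.5656, -0.1107, 0.1312]
tcp_rot: [-0.537, 2.745, 0.096]
contact_force: [-1.5, -0.5, 3.6]
opening: 0.0185
grip_force: 58.4
```

```bash
python3 kn.py 0 .043; python3 -c "
from h import *
im=grab('scene')[0][200:320,290:410]
cv2.imwrite('pics/c5.png',cv2.resize(im,(600,600),interpolation=cv2.INTER_CUBIC))"
```

```text
{'clock': 9.8, 'q': [0.4982, 0.4413, -0.3017, 2.0411, -0.1968, 0.3988, 2.37], 'tool_pos': [0.5656, -0.1107, 0.1312], 'tcp_rot': [-0.5368, 2.7451, 0.0957], 'contact_force': [-1.4808, -0.4537, 3.5873], 'grip_force': 58.388, 'opening': 0.0185}
0.0 [ 0.566  -0.1106  0.1315] ([0.05, -0.02, 0.02], [-0.05, -0.01, -0.01])
0.043 [ 0.5524 -0.1162  0.1718] ([0.05, -0.02, 0.02], [-0.05, -0.01, -4.31])
```

View pics/c5.png

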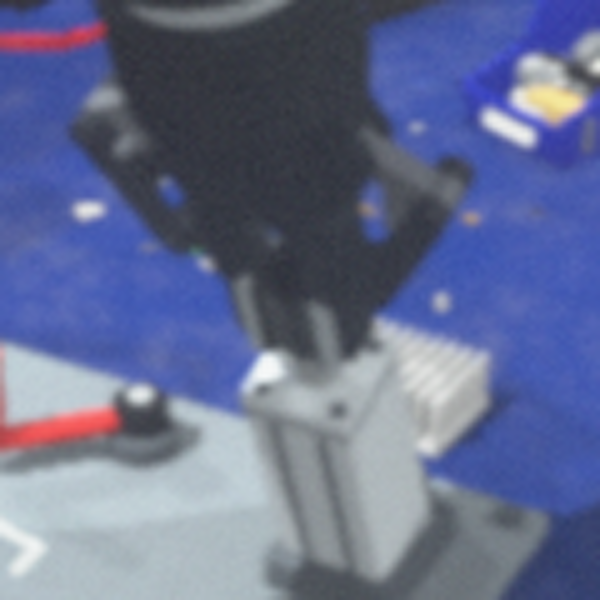

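The fingers are closed on the knob just above the barrel mouth at about (320,380), with an 18.5 mm opening. Now I draw slowly along the axis, starting with 1.5 cm.

Scaled: -1.5 cm is -0.03, -1.4 cm is -0.028.

Request:
move_arm(
  plan=[0,0,0,0,0,-0.004,0.1,0,0,0,0,0,-0.008,0.1,0,0,0,0,0,-0.012,0.1,0,0,0,0,0,-0.016,0.1,0,0,0,0,0,-0.02,0.1,0,0,0,0,0,-0.024,0.1,0,0,0,0,0,-0.028,0.1,0,0,0,0,0,-0.03,0.1,0,0,0,0,0,-0.03,0.1],
)

```text
clock: 10.98
tool_pos: [0.5606, -0.1125, 0.1452]
tcp_rot: [-0.537, 2.745, 0.096]
contact_force: [0.2, -0.7, -1.1]
opening: 0.0188
grip_force: 58.5
```

```bash
python3 kn.py 0.015 .043
```

```text
{'clock': 10.975, 'q': [0.5096, 0.4153, -0.3048, 2.034, -0.1994, 0.4334, 2.3733], 'tool_pos': [0.5606, -0.1125, 0.1452], 'tcp_rot': [-0.5371, 2.7453, 0.0961], 'contact_force': [0.2331, -0.6554, -1.0898], 'grip_force': 58.5119, 'opening': 0.0188}
0.015 [ 0.5613 -0.1126  0.1455] ([0.07, -0.04, 0.03], [-0.07, -0.03, -0.01])
0.043 [ 0.5524 -0.1162  0.1718] ([0.07, -0.04, 0.03], [-0.06, -0.03, -2.81])
```

Low force (~1.4 N, the rod's weight), no binding. I continue the remaining 2.8 cm.

Scaled: -2.8 cm is -0.056, -2.6 cm is -0.052.

Request:
move_arm(
  plan=[0,0,0,0,0,-0.006,0.1,0,0,0,0,0,-0.012,0.1,0,0,0,0,0,-0.018,0.1,0,0,0,0,0,-0.024,0.1,0,0,0,0,0,-0.03,0.1,0,0,0,0,0,-0.036,0.1,0,0,0,0,0,-0.042,0.1,0,0,0,0,0,-0.048,0.1,0,0,0,0,0,-0.052,0.1,0,0,0,0,0,-0.056,0.1,0,0,0,0,0,-0.056,0.1,0,0,0,0,0,-0.056,0.1],
)

```text
clock: 12.48
tool_pos: [0.5519, -0.1162, 0.1714]
tcp_rot: [-0.537, 2.745, 0.096]
contact_force: [-0.3, 0.3, 0.1]
opening: 0.0187
grip_force: 58.5
```

```bash
python3 kn.py .043; python3 -c "
from h import *
im=grab('scene')[0][200:320,260:410]
cv2.imwrite('pics/c6.png',cv2.resize(im,(750,600),interpolation=cv2.INTER_CUBIC))"
```

```text
{'clock': 12.475, 'q': [0.5309, 0.3683, -0.3095, 2.0173, -0.205, 0.4992, 2.3805], 'tool_pos': [0.5519, -0.1162, 0.1714], 'tcp_rot': [-0.5371, 2.7453, 0.0961], 'contact_force': [-0.2827, 0.2602, 0.0839], 'grip_force': 58.5258, 'opening': 0.0187}
0.043 [ 0.5524 -0.1162  0.1718] ([0.07, -0.04, 0.03], [-0.06, -0.02, -0.03])
```

View pics/c6.png

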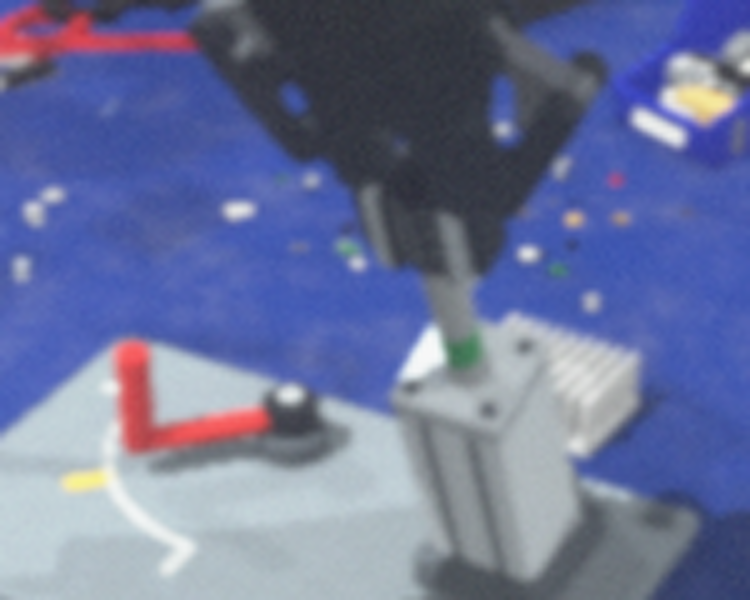

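The green band is fully out at about (463,352), with bare steel below it at (465,375) and no red showing. The lever is still at the yellow mark.

```bash
python3 -c "
from station import bot
print(bot.sign_off())"
```

```text
the job is handed in; nothing more can be done
None
```

The job is handed in: the lever reads about 0.77–0.80 rad (half open, at the yellow mark), and the rod was drawn about 43 mm and is held still in the gripper, with the whole green band out and no red showing.

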